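# Open the combination lock on the joiner's tool chest

## Robot

A 7-joint arm with a two-finger parallel gripper is mounted at the origin on the work surface. World frame = base frame: x ahead of the robot, y to its left, z up, the work surface at z = 0. Lengths are in m, angles in rad, forces in N, time in s.
With the tool pointing down it reaches from about 0.4 to 0.85 m from the base axis. Payload 4.5 kg.
Tool frame: the origin (TCP) lies on the centre line of the jaws, within the pads' length; the fingertips stand 22 mm ahead of it and the grasp point (between the pads) lies 3 mm ahead of it; z points along the fingers, y is the line along which they close (so a half turn about z gives the same grasp; the last joint's range is limited). The gripper opens to 85 mm and grips with 20 to 120 N. Pads are 22 mm wide; open, the fingers measure 114 mm over their backs; the gripper's body (76 mm by 85 mm) begins 54 mm behind the grasp point. The pads swing forward as they close: fully open they stand 13 mm farther back than shut.
Start: joints at [-1.301, 0.689, -0.195, 1.565, 0.157, 0.902, -0.215], TCP at [0.146, 0.608, 0.253] pointing down, gripper open.
Joint ranges: [-3.01, 3.01], [-0.46, 2.08], [-1.47, 1.51], [0.13, 2.56], [-1, 4.14], [0.04, 2.09], [-2.66, 2.66]. Speed limits (rad/s): [2.57, 2.57, 3.14, 3.14, 3.14, 3.14, 3.14].

## Interface

Orientations are given as a unit quaternion [w, x, y, z].
In Python, from rig import sense, camera, sign_off, masks_of, mark_of gives the robot as it stands.
- The arm moves only by the tool servo_tool, never from a script. Its argument "steps" is a list of rows, each a list of 3 entries, a list of its own where there are three numbers: the turn, a rotation vector about the tool's x, y, z in units of 6 degrees (1.0 is 6 degrees), then the shift along the tool's x, y, z in units of 50 mm (1.0 is 50 mm), then the opening, from 0 (shut) to 1 (fully open). In form: [[[wx, wy, wz], [dx, dy, dz], hand], ...]. A call has 1 to 20 rows; each row shifts and turns the commanded pose from where the row before left it, along the tool's axes as they then stand; what a row does not reach is not made up. A row lasts 1/10 s, in which the tool goes at most 50 mm and 8.59 degrees, less where a joint would pass 70% of its speed; a pose out of reach is approached as far as the arm can. A call is refused whole if a number of a shift passes 1 or a number of a turn 1, either way. A call with a gripper value outside its range is refused whole. The fingers move at their own pace and stop on an object; the grip force is fixed at half the most. Time passes only in rows, so rows that do not move let the fingers close. It gives the time, the measured TCP pose, the force, the opening and the grip force at its end, in the units of the state.
- sense(): the state, without advancing time (a new reading comes with each control period).
- camera(name): name is "scene" or "top" or "wrist"; returns a dict with "color" (400x640x3 uint8, blue, green, red), "fx", "fy", "cx", "cy" (pixels), "R" (3x3) and "t" (3): a world point X has camera coordinates R X + t. Camera axes: x right, y down, z forward; pixel columns grow to the right and rows downward; lengths in m; the calibration is good to about 2 mm. A picture is of the moment at which its call begins. There is no depth.
- sign_off(): hands the job in; it is judged then, once.
Trained networks look in a picture, given as the dict that the camera call returned (one of the last four; its "shot" number tells which), for a name from the list of things; names that differ only in an ending like _2 or _b are one class to them, and where a whole thing is asked for, a point or a joint stands for the part that bears it (a point fixed in the world has none). Each returns a list of dicts, best first, with "conf" (0 to 1); they miss things now and then, are a little off and sometimes report something else, mostly with a low value. They report only what shows in the picture. A call takes as long as a camera call.
- masks_of(label, picture): "mask" (400x640 bool, what is visible of it) and "box" ([left, top, right, bottom] as shares, 0 to 1, of the picture: columns of its width, rows of its height, round what is visible of it).
- mark_of(label, picture): "location" ([row, column] as shares, 0 to 1, of the picture: columns of its width, rows of its height: a listed point, or the origin of a listed thing).
The state is a dict: "time_s": time; "joints": joint angles; "qd": joint speeds; "tau": joint torques, N m; "position": TCP position; "orientation": TCP orientation; "contact_force": force on the tool from outside, world axes, zero at the start; "ft_torque": the same for the moment, N m; "grip_width": opening from 0.0 (shut) to 1.0 (fully open); "gripper_force": force on a finger pad.
Only numpy, scipy, OpenCV 4.12 (cv2) and the standard library are available. Lean on these libraries where they do the work, as an engineer would, in place of code of your own. Each camera call takes 0.05 s, during which the arm holds its last target. There are 200 camera calls.

## Task

Unlock the tool chest: turn the left dial to 4 and the right dial to 2, feeling gently for the spot a little before or after each number where the worn lock catches, then draw the bolt fully back to its stop. Do not force a dial once it has caught, do not force the bolt while it is still locked, and leave the other things on the bench alone.

Things in the scene. Friction and masses are not known exactly. Their poses are not given: they have to be found in the camera images.
- chest: Wooden tool chest fixed to the bench, 240 (x) x 380 (y) x 110 mm high; origin centre of underside, z up, -x its front (robot side), +y its left. On its top a dark steel lock plate (point plate) with two dials on it, left at x 0, y +85 mm, right at x 0, y -85 mm, and a bolt between them that slides along x.
- plate (a point): Point on the lock plate's top face, midway between the dials, 126 mm above the bench; axes as the chest's. Plate: x -89 to +72 mm, y +-137 mm. Guides 31 mm wide, up to 14 mm over the plate, straddle the bolt at x +16 and +52, a keeper at x +88. White numerals 1 to 5 stand round the far side of each dial: 3 at +x, 0.6 rad between numbers, rising clockwise from above.
- dial_a (a joint): Left dial: 0 rad = pointer at 1, 0.6 = 2, 1.2 = 3, 1.8 = 4, 2.4 = 5; grows clockwise seen from above, range -0.25 to 2.65. Drag 0.08 to 0.14 N m; stays where left. Starts between 0.55 and 1.25. Worn: it catches 0.13 to 0.28 rad short of or past 1.8, where a sprung pawl drops into a notch of the cam; then it has about 0.12 rad of play and is stopped dead both ways: torque rises sharply.
- dial_b (a joint): Right dial, scale and behaviour as dial_a. Its number is 2 (0.6 rad; it catches 0.13 to 0.28 rad to either side of that). Starts between 1.15 and 1.85, so it is turned counter-clockwise. The bolt is freed only when both dials are caught; a caught dial stays so when let go.
- dial_a_grip (a point): Grip point of the left dial, on its axis, 30 mm above the lock plate. The dial is a flat disc 56 mm across and 5 mm thick with an upright bar on it, 46 mm long, 12 mm thick, top 38.5 mm above the plate. This frame turns with the dial: z up, x along the bar towards the pointer mark (black line).
- dial_b_grip (a point): Grip point of the right dial, same form and axes as the left.
- cam_a: Hidden cam fixed under the left dial, turns with it. Only the pawl touches it: about 3 N while rubbing on the rim; pressing a notch wall with 5 N takes about 0.13 N m at the dial. Over 16 N damages the lock.
- cam_b: The same under the right dial.
- bolt (a joint): Travel of the bolt in m: 0 = locked (nose in the keeper on the lid), grows as it is drawn towards the chest's front (-x of the chest), stop at 0.036. Friction about 2.5 N. While either dial is not caught it stops dead after at most 17 mm.
- bolt_post (a point): Grip point on the axis of the bolt's upright round steel post, 16 mm diameter, 32 mm above the lock plate. The post rises from the flat bolt (12 mm wide, top 7 mm over the plate) to 47 mm over the plate; locked, it stands 30 mm to the front (-x) of the dials' line. Moves with the bolt; axes as the chest's.
- bolt_tongue: Hidden tongue of the bolt inside the lock, moves with it; the pawls block it while locked. Over 15 N against them damages the lock.
- mallet: Hammer lying on the bench, bystander.
- driver: Screwdriver lying on the bench, bystander.
- glue: Glue bottle, 60 mm diameter, 160 mm high, bystander.
- offcut: Wood block 140 x 60 x 35 mm, bystander.

How it is judged:
By the outcome, as a careful person would: the job done as asked, in the order asked, and still so for the second after the job is handed in, with the robot touching nothing.
It also fails if it takes over 72 s, if anything falls off the work surface, if the arm or the gripper's body presses on something with over 40 N, if the wrist force passes 120 N, or if a joint passes its speed limit or range.

## Working session

There is one attempt and no reset: what is moved stays moved. The work goes in short steps, Python scripts to look and compute and a tool call to move; the robot and the scene stay as the last step left them, time stands still between calls to the robot, and variables do not carry over. Pictures are saved under pics/ and viewed, at most 10 in all, crops included, and the job is handed in when it is done.

Besides the shell and the picture viewer there is one more tool, called after ">>>" by a JSON object that holds its "op" and its "data", one argument or row to a line. servo_tool: Moves the arm, as the interface text tells. Its arguments: {"type":"object","properties":{"steps":{"type":"array"}},"required":["steps"]}

```bash
mkdir -p pics; cat > h.py <<'E'
from rig import *
import numpy as np, cv2
from scipy.spatial.transform import Rotation as Ro
def px(m,c): return np.array([m['location'][1]*640,m['location'][0]*400])
def ray(c,p):
    d=c['R'].T@np.array([(p[0]-c['cx'])/c['fx'],(p[1]-c['cy'])/c['fy'],1]); return -c['R'].T@c['t'],d/np.linalg.norm(d)
def tri(rs):
    A=0;b=0
    for o,d in rs:
        P=np.eye(3)-np.outer(d,d);A=A+P;b=b+P@o
    X=np.linalg.solve(A,b); return X,[round(1e3*np.linalg.norm((np.eye(3)-np.outer(d,d))@(X-o)),1) for o,d in rs]
def atz(c,p,z):
    o,d=ray(c,p); return o+d*(z-o[2])/d[2]
def proj(c,X):
    q=c['R']@X+c['t']; return np.array([c['fx']*q[0]/q[2]+c['cx'],c['fy']*q[1]/q[2]+c['cy']])
def st():
    s=sense(); r=lambda k:np.round(s[k],4).tolist()
    for k in ['time_s','joints','position','orientation','contact_force','ft_torque','grip_width','gripper_force']: print(k,r(k))
    return s
E
python3 - <<'E'
from h import *
st()
for n in ['scene','top','wrist']:
    c=camera(n); cv2.imwrite(f'pics/{n}0.png',c['color'])
    print(n,'cam at',np.round(-c['R'].T@c['t'],3),c['fx'])
    for l in ['plate','dial_a_grip','bolt_post','chest','glue','mallet','driver','offcut']:
        for m in mark_of(l,c)[:3]: print(' ',l,px(m,c).round(1),round(m['conf'],2))
E
```

```text
time_s 0.0
joints [-1.3012, 0.69, -0.1945, 1.5664, 0.1573, 0.9025, -0.2151]
position [0.1459, 0.6071, 0.2525]
orientation [-0.0001, 0.1176, 0.9931, -0.0009]
contact_force [0.4703, 0.8231, 0.0609]
ft_torque [0.0132, -0.0107, -0.0139]
grip_width 0.9998
gripper_force 0.0
scene cam at [1.048 0.701 1.62 ] 513.9169455857649
  plate [293.8 190.8] 0.68
  plate [277.7 169.7] 0.27
  dial_a_grip [309.2 204.4] 0.6
  dial_a_grip [278.3 169.6] 0.58
  bolt_post [294.9 184.1] 0.47
  chest [292.7 209.3] 0.61
  glue [363.  323.7] 0.66
  mallet [418.6 294.9] 0.64
  driver [275.8 170.9] 0.54
  driver [268.8 115.1] 0.46
top cam at [ 0.356 -0.013  1.381] 427.01763433265677
  plate [338.1 182.7] 0.56
  dial_a_grip [308.  178.5] 0.56
  bolt_post [336.6 188.4] 0.68
  bolt_post [337.7 186.1] 0.37
  chest [339.1 187.6] 0.84
  glue [197.1 168.3] 0.78
  glue [337.6 186.5] 0.65
  mallet [185.3 225.1] 0.72
  mallet [340.9 188.5] 0.65
  driver [465.3 245.6] 0.74
  offcut [447.7 156.1] 0.83
  offcut [197.1 169.6] 0.43
  offcut [309.6 179.2] 0.42
wrist cam at [0.077 0.624 0.375] 326.60048708354987
```

View pics/top0.png

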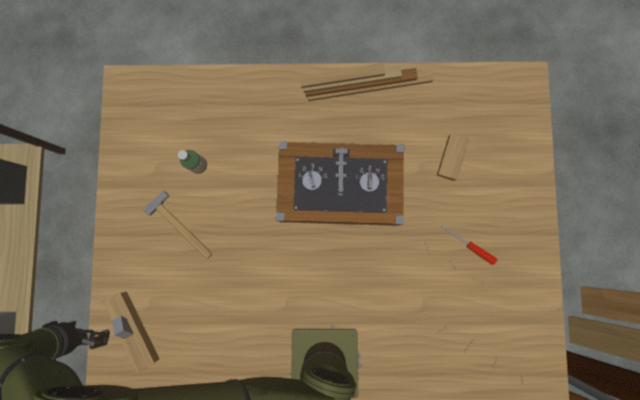

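```bash
python3 - <<'E'
from h import *
s=cv2.imread('pics/scene0.png')[120:260,210:390]; cv2.imwrite('pics/sc1.png',cv2.resize(s,None,fx=4,fy=4,interpolation=2))
c=camera('top'); d=camera('scene')
P={'plate':([338.1,182.7],[293.8,190.8]),'post':([336.6,188.4],[294.9,184.1]),'da1':([308,178.5],[309.2,204.4]),'da2':([308,178.5],[278.3,169.6])}
for k,(a,b) in P.items(): print(k,tri([ray(c,a),ray(d,b)]))
E
```

```text
plate (array([ 0.54415278, -0.04388304,  0.1357983 ]), [np.float64(1.2), np.float64(1.2)])
post (array([ 0.52907008, -0.04407672,  0.16103916]), [np.float64(6.2), np.float64(6.2)])
da1 (array([0.5497957 , 0.04461969, 0.17162781]), [np.float64(3.2), np.float64(3.2)])
da2 (array([0.56512724, 0.00317985, 0.33393114]), [np.float64(50.4), np.float64(50.4)])
```

View pics/sc1.png

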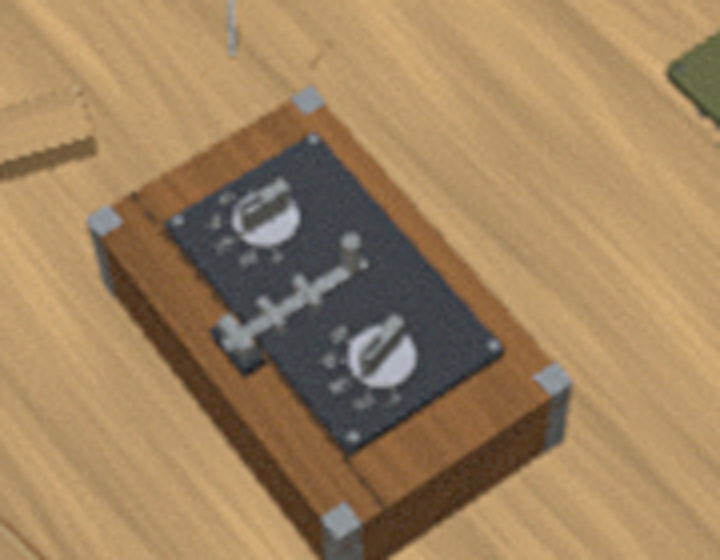

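The top view shows the chest centred near (340,183), with dials at about (312,180) and (369,181) and the post at (340,192). The scene crop agrees with this. The wrist camera comes next, for a closer view.

>>> {"op": "servo_tool", "data": {
  "steps": [
    [[0,0,0],[-0.67,-0.23,-0.2],1],
    [[0,0,0],[-0.67,-0.23,-0.2],1],
    [[0,0,0],[-0.67,-0.23,-0.2],1],
    [[0,0,0],[-0.67,-0.23,-0.2],1],
    [[0,0,0],[-0.67,-0.23,-0.2],1],
    [[0,0,0],[-0.67,-0.23,-0.2],1],
    [[0,0,0],[-0.67,-0.23,-0.2],1],
    [[0,0,0],[-0.67,-0.23,-0.2],1],
    [[0,0,0],[-0.67,-0.23,-0.2],1],
    [[0,0,0],[-0.67,-0.23,-0.2],1]
  ]
}}

```text
time_s: 2.45
position: [0.446, 0.4167, 0.3538]
orientation: [0.0, 0.118, 0.993, 0.0]
contact_force: [0.9, -0.2, 0.2]
grip_width: 0.998
gripper_force: 0.0
```

>>> {"op": "servo_tool", "data": {
  "steps": [
    [[0,0,0],[-0.24,-0.73,0],1],
    [[0,0,0],[-0.24,-0.73,0],1],
    [[0,0,0],[-0.24,-0.73,0],1],
    [[0,0,0],[-0.24,-0.73,0],1],
    [[0,0,0],[-0.24,-0.73,0],1],
    [[0,0,0],[-0.24,-0.73,0],1],
    [[0,0,0],[-0.24,-0.73,0],1],
    [[0,0,0],[-0.24,-0.73,0],1],
    [[0,0,0],[-0.24,-0.73,0],1],
    [[0,0,0],[-0.24,-0.73,0],1],
    [[0,0,0],[-0.24,-0.73,0],1],
    [[0,0,0],[-0.24,-0.73,0],1],
    [[0,0,0],[0,0,0],1]
  ]
}}

```text
time_s: 3.75
position: [0.4824, -0.0485, 0.3533]
orientation: [0.0, 0.123, 0.992, -0.002]
contact_force: [-1.1, 0.1, -0.3]
grip_width: 1.001
gripper_force: 0.0
```

```bash
python3 - <<'E'
from h import *
import pickle
c=camera('wrist'); cv2.imwrite('pics/w1.png',c['color']); pickle.dump(c,open('w1.pkl','wb'))
print(np.round(-c['R'].T@c['t'],3), np.round(c['R'],3).tolist())
for l in ['plate','dial_a_grip','bolt_post','chest']:
    for m in mark_of(l,c)[:3]: print(' ',l,px(m,c).round(1),round(m['conf'],2), atz(c,px(m,c),{'plate':.126,'dial_a_grip':.156,'bolt_post':.158,'chest':0}[l]).round(4))
E
```

```text
[ 0.414 -0.032  0.475] [[0.245, 0.97, -0.003], [0.931, -0.234, 0.282], [0.272, -0.072, -0.96]]
  plate [339. 233.] 0.82 [ 0.5555 -0.0498  0.126 ]
  dial_a_grip [422.1 225. ] 0.68 [0.5556 0.0375 0.156 ]
  bolt_post [336.8 215.9] 0.94 [ 0.5236 -0.046   0.158 ]
  bolt_post [136.4 301.4] 0.4 [ 0.5671 -0.2859  0.158 ]
```

View pics/w1.png

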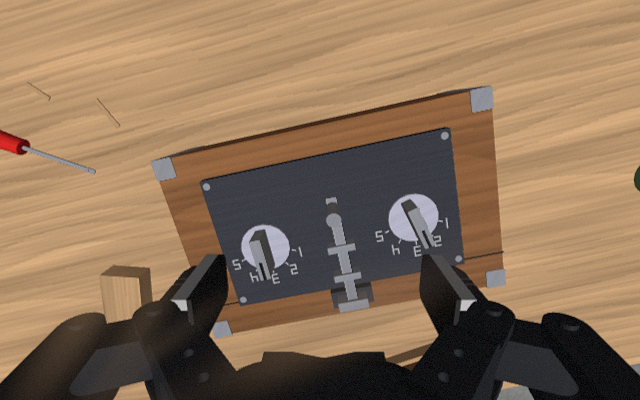

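>>> {"op": "servo_tool", "data": {
  "steps": [
    [[0,0,-0.5],[0.3,0.5,0],1],
    [[0,0,-0.5],[0.3,0.5,0],1],
    [[0,0,-0.5],[0.3,0.5,0],1],
    [[0,0,-0.5],[0,0,0],1],
    [[0,0,0],[0,0,0],1]
  ]
}}

```text
time_s: 4.5
position: [0.4516, 0.0421, 0.3535]
orientation: [0.0, 0.011, 1.0, 0.0]
contact_force: [0.9, -0.6, -0.1]
grip_width: 1.0
gripper_force: 0.0
```

```bash
python3 - <<'E'
from h import *
import pickle
c=camera('wrist'); cv2.imwrite('pics/w2.png',c['color']); pickle.dump(c,open('w2.pkl','wb'))
print(np.round(-c['R'].T@c['t'],3), np.round(c['R'],3).tolist())
for l in ['plate','dial_a_grip','bolt_post','chest']:
    for m in mark_of(l,c)[:3]: print(' ',l,px(m,c).round(1),round(m['conf'],2), atz(c,px(m,c),{'plate':.126,'dial_a_grip':.156,'bolt_post':.158,'chest':0}[l]).round(4))
E
```

```text
[0.381 0.043 0.475] [[0.023, 1.0, 0.001], [0.959, -0.022, 0.281], [0.281, -0.005, -0.96]]
  plate [247.5 262.1] 0.85 [ 0.5573 -0.0503  0.126 ]
  dial_a_grip [319.9 270.1] 0.72 [0.5535 0.0354 0.156 ]
  bolt_post [240.2 245. ] 0.62 [ 0.5211 -0.0477  0.158 ]
  chest [263.5 224.9] 0.61 [ 0.5581 -0.0535  0.    ]
  chest [162.6 270.4] 0.15 [ 0.6326 -0.2222  0.    ]
```

View pics/w2.png

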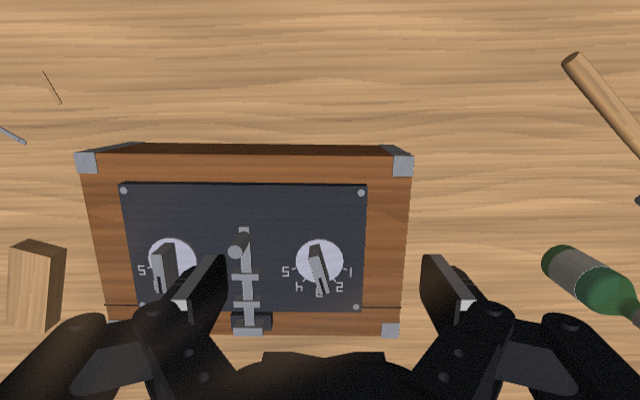

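w1 shows dial a at about (414,218), dial b at (265,247) and the post top at (334,219). Dial a's bar points between 2 and 3, and dial b's between 3 and 4. I'll triangulate the points and rectify the bars onto their top plane.

```bash
python3 - <<'E'
from h import *
import pickle
c=pickle.load(open('w1.pkl','rb')); d=pickle.load(open('w2.pkl','rb'))
Q={'plate':([339,233],[247.5,262.1]),'da':([422.1,225],[319.9,270.1]),'post':([336.8,215.9],[240.2,245]),
's1':([207,187],[123,190]),'s2':([445,136],[361,193]),'s4':([459,258],[356,307])}
for k,(a,b) in Q.items(): X,e=tri([ray(c,a),ray(d,b)]); print(k,X.round(4),e)
for p in ([207,187],[445,136],[459,258],[243,300]): print('screw',atz(c,p,.126).round(4))
for p in ([123,190],[361,193],[356,307]): print('screw2',atz(d,p,.126).round(4))
tiles=[]
for cam in (c,d):
  for ctr in ([.5565,.035],[.5565,-.135]):
    # rectified: up=+x world, left=+y ; 0.2mm/px, 80mm
    n=350; s=.085/n
    pts=np.float32([proj(cam,np.array([ctr[0]+u*.0425,ctr[1]+v*.0425,.1645])) for u,v in ((1,1),(1,-1),(-1,-1),(-1,1))])
    H=cv2.getPerspectiveTransform(pts,np.float32([[0,0],[n,0],[n,n],[0,n]]))
    t=cv2.warpPerspective(cam['color'],H,(n,n),flags=2)
    for i in range(0,n,50): cv2.line(t,(i,0),(i,5),(0,255,0)); cv2.line(t,(0,i),(5,i),(0,255,0))
    tiles.append(t)
im=np.vstack([np.hstack(tiles[:2]),np.hstack(tiles[2:])])
cv2.imwrite('pics/rect.png',cv2.resize(im,(596,596)))
E
```

```text
plate [ 0.5544 -0.0493  0.1303] [np.float64(0.7), np.float64(0.7)]
da [0.5522 0.036  0.1608] [np.float64(1.2), np.float64(1.2)]
post [ 0.521  -0.0463  0.1614] [np.float64(1.4), np.float64(1.4)]
s1 [ 0.4658 -0.1762  0.1312] [np.float64(0.6), np.float64(0.6)]
s2 [0.4753 0.0824 0.1292] [np.float64(0.2), np.float64(0.2)]
s4 [0.6165 0.0772 0.1327] [np.float64(0.1), np.float64(0.1)]
screw [ 0.4671 -0.1781  0.126 ]
screw [0.4761 0.0836 0.126 ]
screw [0.6203 0.0793 0.126 ]
screw [ 0.6125 -0.1841  0.126 ]
screw2 [ 0.4666 -0.1797  0.126 ]
screw2 [0.476  0.0827 0.126 ]
screw2 [0.6213 0.0779 0.126 ]
```

View pics/rect.png

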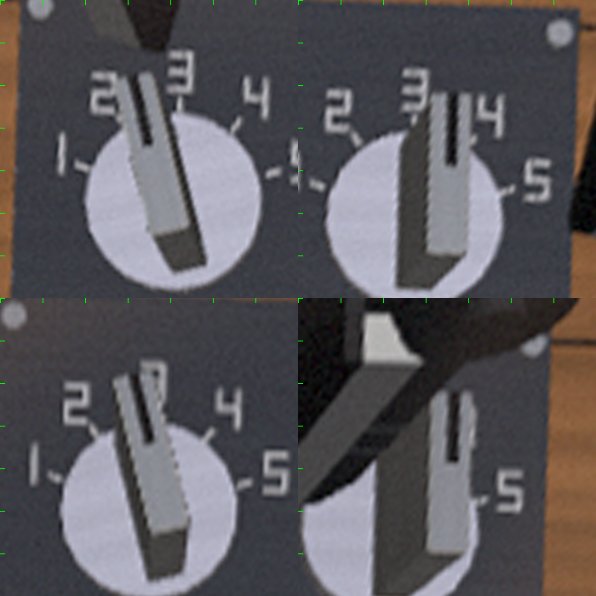

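>>> {"op": "servo_tool", "data": {
  "steps": [
    [[0,0,0],[-0.7,-0.04,0],0.5],
    [[0,0,0],[-0.7,-0.04,0],0.5],
    [[0,0,0],[-0.68,-0.03,0],0.5],
    [[0,0,-0.6],[0,0,0.7],0.5],
    [[0,0,-0.6],[0,0,0.7],0.5],
    [[0,0,-0.6],[0,0,0.7],0.5],
    [[0,0,-0.6],[0,0,0.4],0.5],
    [[0,0,0],[0,0,0],0.5],
    [[0,0,0],[0,0,0],0.5]
  ]
}}

```text
time_s: 5.65
position: [0.5563, 0.0315, 0.2286]
orientation: [0.0, -0.111, 0.994, 0.0]
contact_force: [-0.5, 0.3, 0.5]
grip_width: 0.499
gripper_force: 0.0
```

```bash
cat >> h.py <<'E'
def yaw(s):
    w,x,y,z=s['orientation']; a=Ro.from_quat([x,y,z,w]).as_matrix(); return np.arctan2(a[1,0],a[0,0])%(2*np.pi)-np.pi
def go(X,yw=None):
    s=sense(); w,x,y,z=s['orientation']; a=Ro.from_quat([x,y,z,w]).as_matrix()
    print('tool-axis units',np.round(a.T@(np.array(X)-s['position'])/.05,3)); 
    if yw is not None: print('turn z units',round(-np.degrees(yw-yaw(s))/6,3))
E
python3 - <<'E'
from h import *
s=st(); print(yaw(s)); go([.5552,.0344,.160],.228)
c=camera('wrist'); cv2.imwrite('pics/w3.png',c['color'])
E
```

```text
time_s 5.65
joints [0.0308, 0.6389, -0.2823, 1.7974, 0.2489, 0.7398, 1.41]
position [0.5563, 0.0315, 0.2286]
orientation [0.0001, -0.1111, 0.9938, 0.0001]
contact_force [-0.4942, 0.3089, 0.51]
ft_torque [-0.005, -0.0077, 0.0123]
grip_width 0.499
gripper_force 0.0
0.22269136497182274
tool-axis units [0.008 0.06  1.372]
turn z units -0.051
```

View pics/w3.png

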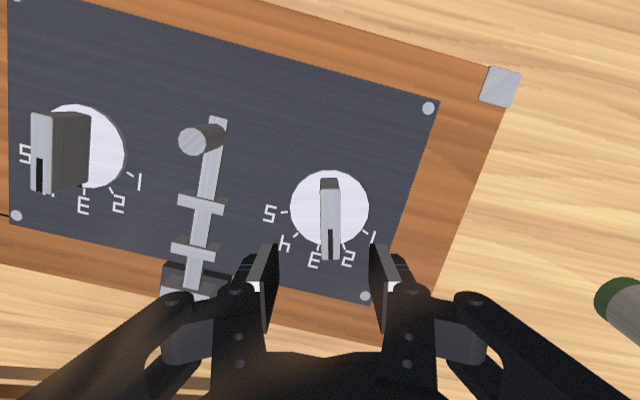

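w3 shows dial a's bar upright in the picture, its top running from about (330,180) to (330,259). The gap between the fingers is centred near column 322.

```bash
python3 - <<'E'
from h import *
im=cv2.imread('pics/w3.png')
c=camera('wrist')
X=np.array([.5552,.0344,.1645]); 
u=np.array([np.cos(.228),np.sin(.228),0]);v=np.array([-u[1],u[0],0])
print('pred',[proj(c,X+a*.023*u+b*.006*v).round(1).tolist() for a,b in((-1,-1),(-1,1),(1,1),(1,-1))])
print('TCP proj',proj(c,np.array(sense()['position'])))
for p in ([321,188],[340,188],[341,259],[321,259]): print(p,atz(c,p,.1645).round(4))
g=im.mean(2)[:,300:360]
for r in (195,210,240,255): print(r,g[r,10:52].astype(int).tolist())
E
```

```text
pred [[319.5, 187.4], [339.9, 187.2], [339.3, 258.4], [320.2, 258.5]]
TCP proj [325.61795714 281.9565355 ]
[321, 188] [0.5343 0.0243 0.1645]
[340, 188] [0.5319 0.0352 0.1645]
[341, 259] [0.5764 0.0466 0.1645]
[321, 259] [0.5792 0.0343 0.1645]
195 [226, 226, 226, 226, 225, 226, 229, 226, 227, 227, 163, 182, 192, 186, 184, 187, 187, 185, 185, 189, 189, 187, 185, 186, 185, 185, 180, 181, 175, 182, 184, 230, 226, 226, 225, 225, 225, 223, 225, 224, 225, 226]
210 [224, 227, 227, 227, 227, 227, 226, 224, 229, 225, 154, 174, 187, 187, 184, 181, 183, 186, 182, 186, 187, 188, 185, 187, 181, 180, 181, 179, 174, 179, 188, 227, 228, 226, 224, 225, 225, 224, 226, 225, 223, 224]
240 [200, 226, 235, 233, 230, 231, 228, 230, 229, 233, 230, 163, 175, 188, 184, 180, 183, 177, 76, 44, 50, 48, 75, 162, 186, 183, 182, 181, 180, 179, 161, 234, 229, 229, 231, 232, 233, 203, 175, 113, 67, 69]
255 [141, 235, 221, 86, 73, 76, 95, 123, 152, 178, 175, 138, 175, 185, 184, 176, 178, 178, 105, 43, 48, 43, 71, 161, 185, 183, 180, 176, 178, 171, 65, 73, 76, 77, 74, 74, 74, 75, 75, 76, 71, 90]
```

>>> {"op": "servo_tool", "data": {
  "steps": [
    [[0,0,0],[0.01,0.08,0.35],0.5],
    [[0,0,0],[0,0,0.35],0.5],
    [[0,0,0],[0,0,0.35],0.5],
    [[0,0,0],[0,0,0.32],0.5],
    [[0,0,0],[0,0,0],0.35],
    [[0,0,0],[0,0,0],0.25]
  ]
}}

```text
time_s: 6.35
position: [0.5553, 0.0357, 0.1609]
orientation: [0.001, -0.112, 0.994, -0.0]
contact_force: [-0.6, -0.3, 0.6]
grip_width: 0.25
gripper_force: 0.0
```

```bash
python3 - <<'E'
from h import *
s=st(); print(yaw(s)); go([.5555,.0351,.160],.228)
c=camera('wrist'); cv2.imwrite('pics/w4.png',c['color'])
E
```

```text
time_s 6.35
joints [-0.0039, 0.7348, -0.2405, 1.8601, 0.2963, 0.5794, 1.3615]
position [0.5553, 0.0357, 0.1609]
orientation [0.001, -0.112, 0.9937, -0.0]
contact_force [-0.5558, -0.2736, 0.6302]
ft_torque [0.0164, -0.0445, -0.019]
grip_width 0.2501
gripper_force 0.0
0.2244694175815649
tool-axis units [-0.002 -0.013  0.019]
turn z units -0.034
```

View pics/w4.png

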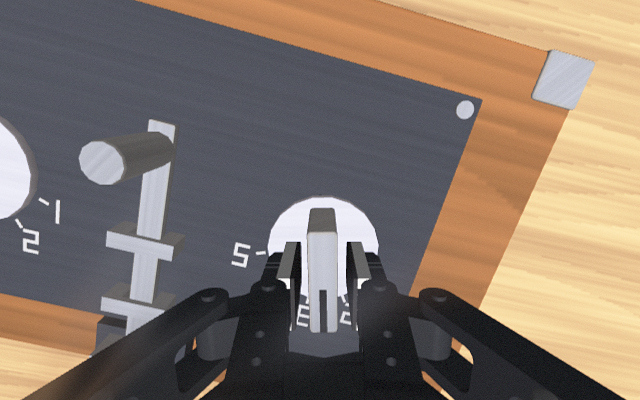

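The bar, at columns 308 to 338, is centred between the pads at 297 and 350. Closing.

>>> {"op": "servo_tool", "data": {
  "steps": [
    [[0,0,0],[0,0,0],0],
    [[0,0,0],[0,0,0],0],
    [[0,0,0],[0,0,0],0],
    [[0,0,0],[0,0,0],0]
  ]
}}

```text
time_s: 6.8
position: [0.5555, 0.0354, 0.1613]
orientation: [0.002, -0.112, 0.994, -0.0]
contact_force: [-0.9, -1.5, 7.6]
grip_width: 0.131
gripper_force: 59.0
```

```bash
python3 - <<'E'
from h import *
s=st(); print(yaw(s))
E
```

```text
time_s 6.8
joints [-0.0035, 0.7341, -0.2404, 1.8601, 0.2966, 0.5791, 1.3615]
position [0.5555, 0.0354, 0.1613]
orientation [0.0015, -0.1118, 0.9937, -0.0001]
contact_force [-0.9413, -1.4884, 7.6436]
ft_torque [-0.1528, 0.1389, -0.0412]
grip_width 0.1311
gripper_force 59.0052
0.22416938887374238
```

>>> {"op": "servo_tool", "data": {
  "steps": [
    [[0,0,0.5],[0,0,0],0],
    [[0,0,0.5],[0,0,0],0]
  ]
}}

```text
time_s: 7.0
position: [0.5556, 0.0353, 0.1613]
orientation: [0.002, -0.059, 0.998, -0.0]
contact_force: [-0.3, -1.7, 6.1]
grip_width: 0.129
gripper_force: 59.2
```

```bash
cat >> h.py <<'E'
PSI=-.035
def dial():
    s=sense(); print('t',s['time_s'],'dial',round(1.2-(yaw(s)-PSI),4),'F',np.round(s['contact_force'],1),'M',np.round(s['ft_torque'],3),'grip',round(s['gripper_force'],1),'pos',np.round(s['position'],4),'yaw',round(yaw(s),4))
E
python3 -c "
from h import *
dial()"
```

```text
t 7.0 dial 1.047 F [-0.3 -1.7  6.1] M [-0.24   0.096  0.093] grip 59.2 pos [0.5556 0.0353 0.1613] yaw 0.118
```

>>> {"op": "servo_tool", "data": {
  "steps": [
    [[0,0,0.4],[0,0,0],0],
    [[0,0,0.4],[0,0,0],0],
    [[0,0,0.4],[0,0,0],0],
    [[0,0,0.4],[0,0,0],0],
    [[0,0,0.4],[0,0,0],0],
    [[0,0,0.4],[0,0,0],0],
    [[0,0,0.4],[0,0,0],0],
    [[0,0,0],[0,0,0],0]
  ]
}}

```text
time_s: 7.8
position: [0.5556, 0.0349, 0.1613]
orientation: [0.002, 0.087, 0.996, -0.0]
contact_force: [-0.2, -1.7, 6.2]
grip_width: 0.131
gripper_force: 59.1
```

```bash
python3 -c "
from h import *
dial()"
```

```text
t 7.8 dial 1.3398 F [-0.2 -1.7  6.2] M [-0.321  0.141 -0.129] grip 59.1 pos [0.5556 0.0349 0.1613] yaw -0.1748
```

>>> {"op": "servo_tool", "data": {
  "steps": [
    [[0,0,-0.05],[0,0,0],0],
    [[0,0,0],[0,0,0],0]
  ]
}}

```text
time_s: 8.0
position: [0.5556, 0.0349, 0.1614]
orientation: [0.002, 0.084, 0.996, -0.0]
contact_force: [-0.6, -1.7, 7.1]
grip_width: 0.129
gripper_force: 59.1
```

```bash
python3 -c "
from h import *
dial()"
```

```text
t 8.0 dial 1.3338 F [-0.6 -1.7  7.1] M [-0.304  0.122 -0.127] grip 59.1 pos [0.5556 0.0349 0.1614] yaw -0.1688
```

>>> {"op": "servo_tool", "data": {
  "steps": [
    [[0,0,-0.05],[0,0,0],0],
    [[0,0,0],[0,0,0],0]
  ]
}}

```text
time_s: 8.2
position: [0.5556, 0.0349, 0.1613]
orientation: [0.002, 0.082, 0.997, -0.0]
contact_force: [-0.2, -0.5, 7.2]
grip_width: 0.125
gripper_force: 59.1
```

```bash
python3 -c "
from h import *
dial()"
```

```text
t 8.2 dial 1.3286 F [-0.2 -0.5  7.2] M [-0.358  0.121 -0.021] grip 59.1 pos [0.5556 0.0349 0.1613] yaw -0.1636
```

>>> {"op": "servo_tool", "data": {
  "steps": [
    [[0,0,0],[0,0,0],0.14],
    [[0,0,0],[0,0,0],0.14],
    [[0,0,0],[0,0,0],0.14]
  ]
}}

```text
time_s: 8.5
position: [0.5551, 0.035, 0.1603]
orientation: [0.001, 0.081, 0.997, -0.0]
contact_force: [1.4, -2.3, 2.7]
grip_width: 0.138
gripper_force: 3.0
```

>>> {"op": "servo_tool", "data": {
  "steps": [
    [[0,0,0],[0,0,0],0.12],
    [[0,0,0],[0,0,0],0.12],
    [[0,0,0],[0,0,0],0.12]
  ]
}}

```text
time_s: 8.8
position: [0.5551, 0.035, 0.1603]
orientation: [0.001, 0.081, 0.997, -0.0]
contact_force: [0.3, -2.5, 6.7]
grip_width: 0.128
gripper_force: 45.3
```

>>> {"op": "servo_tool", "data": {
  "steps": [
    [[0,0,0],[0,0,0],0.1],
    [[0,0,0],[0,0,0],0.1],
    [[0,0,0],[0,0,0],0.1]
  ]
}}

```text
time_s: 9.1
position: [0.5552, 0.035, 0.1604]
orientation: [0.001, 0.081, 0.997, -0.0]
contact_force: [1.3, -3.0, 8.1]
grip_width: 0.128
gripper_force: 59.2
```

```bash
python3 -c "
from h import *
dial()"
```

```text
t 9.1 dial 1.3279 F [ 1.3 -3.   8.1] M [-0.638 -0.04   0.065] grip 59.2 pos [0.5552 0.035  0.1604] yaw -0.1629
```

The gripper is softer near contact: about 3 N at 0.14 and 45 N at 0.12. A light grip of 0.14 therefore works as a compliant torque limiter, and the gripper force reads the torque.

>>> {"op": "servo_tool", "data": {
  "steps": [
    [[0,0,0],[0,0,0],0.14],
    [[0,0,0],[0,0,0],0.14],
    [[0,0,0.24],[0,0,0],0.14],
    [[0,0,0.24],[0,0,0],0.14],
    [[0,0,0.24],[0,0,0],0.14]
  ]
}}

```text
time_s: 9.6
position: [0.5548, 0.0351, 0.1598]
orientation: [0.0, 0.12, 0.993, -0.0]
contact_force: [1.6, -4.3, 3.3]
grip_width: 0.141
gripper_force: 5.6
```

```bash
python3 -c "
from h import *
dial()"
```

```text
t 9.6 dial 1.4054 F [ 1.6 -4.3  3.3] M [-0.959 -0.457  0.159] grip 5.6 pos [0.5548 0.0351 0.1598] yaw -0.2404
```

>>> {"op": "servo_tool", "data": {
  "steps": [
    [[0,0,0.24],[0,0,0],0.14],
    [[0,0,0.24],[0,0,0],0.14],
    [[0,0,0.24],[0,0,0],0.14]
  ]
}}

```text
time_s: 9.9
position: [0.5548, 0.0351, 0.1598]
orientation: [0.0, 0.157, 0.988, -0.0]
contact_force: [2.5, -4.1, 4.4]
grip_width: 0.143
gripper_force: 4.5
```

```bash
python3 -c "
from h import *
dial()"
```

```text
t 9.9 dial 1.4809 F [ 2.5 -4.1  4.4] M [-1.001 -0.44   0.069] grip 4.5 pos [0.5548 0.0351 0.1598] yaw -0.3159
```

>>> {"op": "servo_tool", "data": {
  "steps": [
    [[0,0,0.1],[0,0,0],0.14],
    [[0,0,0.1],[0,0,0],0.14],
    [[0,0,0.1],[0,0,0],0.14],
    [[0,0,0.1],[0,0,0],0.14],
    [[0,0,0.1],[0,0,0],0.14]
  ]
}}

```text
time_s: 10.4
position: [0.5547, 0.035, 0.1598]
orientation: [0.0, 0.183, 0.983, -0.0]
contact_force: [0.7, -4.6, 3.2]
grip_width: 0.139
gripper_force: 3.1
```

```bash
python3 -c "
from h import *
dial()"
```

```text
t 10.4 dial 1.5329 F [ 0.7 -4.6  3.2] M [-0.98  -0.379  0.102] grip 3.1 pos [0.5547 0.035  0.1598] yaw -0.3679
```

>>> {"op": "servo_tool", "data": {
  "steps": [
    [[0,0,0.1],[0,0,0],0.14],
    [[0,0,0.1],[0,0,0],0.14],
    [[0,0,0.1],[0,0,0],0.14]
  ]
}}

```text
time_s: 10.7
position: [0.5536, 0.0355, 0.1593]
orientation: [-0.001, 0.198, 0.98, -0.0]
contact_force: [0.8, -4.2, 0.5]
grip_width: 0.142
gripper_force: 3.5
```

```bash
python3 -c "
from h import *
dial()"
```

```text
t 10.7 dial 1.5631 F [ 0.8 -4.2  0.5] M [-0.854 -0.097  0.033] grip 3.5 pos [0.5536 0.0355 0.1593] yaw -0.3981
```

>>> {"op": "servo_tool", "data": {
  "steps": [
    [[0,0,0.1],[0,0,0],0.14],
    [[0,0,0.1],[0,0,0],0.14],
    [[0,0,0.08],[0,0,0],0.14]
  ]
}}

```text
time_s: 11.0
position: [0.5536, 0.0355, 0.1593]
orientation: [-0.001, 0.212, 0.977, -0.0]
contact_force: [0.1, -4.7, -0.5]
grip_width: 0.139
gripper_force: 3.6
```

```bash
python3 -c "
from h import *
dial()"
```

```text
t 11.0 dial 1.592 F [ 0.1 -4.7 -0.5] M [-0.805  0.086  0.121] grip 3.6 pos [0.5536 0.0355 0.1593] yaw -0.427
```

>>> {"op": "servo_tool", "data": {
  "steps": [
    [[0,0,0.1],[0,0,0],0.14],
    [[0,0,0.1],[0,0,0],0.14],
    [[0,0,0.08],[0,0,0],0.14]
  ]
}}

```text
time_s: 11.3
position: [0.5536, 0.0356, 0.1594]
orientation: [-0.001, 0.226, 0.974, -0.0]
contact_force: [-0.3, -2.6, -3.9]
grip_width: 0.138
gripper_force: 3.9
```

```bash
python3 -c "
from h import *
dial()"
```

```text
t 11.3 dial 1.6214 F [-0.3 -2.6 -3.9] M [-0.856  0.244  0.028] grip 3.9 pos [0.5536 0.0356 0.1594] yaw -0.4564
```

>>> {"op": "servo_tool", "data": {
  "steps": [
    [[0,0,0.1],[0,0,0],0.14],
    [[0,0,0.1],[0,0,0],0.14],
    [[0,0,0.08],[0,0,0],0.14]
  ]
}}

```text
time_s: 11.6
position: [0.5537, 0.0356, 0.1594]
orientation: [-0.001, 0.24, 0.971, -0.0]
contact_force: [-2.9, -4.3, -5.4]
grip_width: 0.14
gripper_force: 4.1
```

```bash
python3 -c "
from h import *
dial()"
```

```text
t 11.6 dial 1.6507 F [-2.9 -4.3 -5.4] M [-0.748  0.443  0.15 ] grip 4.1 pos [0.5537 0.0356 0.1594] yaw -0.4857
```

>>> {"op": "servo_tool", "data": {
  "steps": [
    [[0,0,0.1],[0,0,0],0.14],
    [[0,0,0.1],[0,0,0],0.14],
    [[0,0,0.08],[0,0,0],0.14]
  ]
}}

```text
time_s: 11.9
position: [0.5537, 0.0355, 0.1594]
orientation: [-0.001, 0.255, 0.967, -0.0]
contact_force: [-3.5, -3.0, -5.8]
grip_width: 0.144
gripper_force: 4.5
```

```bash
python3 -c "
from h import *
dial()"
```

```text
t 11.9 dial 1.6801 F [-3.5 -3.  -5.8] M [-0.716  0.683  0.055] grip 4.5 pos [0.5537 0.0355 0.1594] yaw -0.5151
```

>>> {"op": "servo_tool", "data": {
  "steps": [
    [[0,0,0.1],[0,0,0],0.14],
    [[0,0,0.1],[0,0,0],0.14],
    [[0,0,0.08],[0,0,0],0.14]
  ]
}}

```text
time_s: 12.2
position: [0.5537, 0.0356, 0.1595]
orientation: [-0.001, 0.269, 0.963, -0.0]
contact_force: [-3.7, -3.9, -6.1]
grip_width: 0.138
gripper_force: 6.9
```

```bash
python3 -c "
from h import *
dial()"
```

```text
t 12.2 dial 1.7092 F [-3.7 -3.9 -6.1] M [-0.748  0.75   0.144] grip 6.9 pos [0.5537 0.0356 0.1595] yaw -0.5442
```

>>> {"op": "servo_tool", "data": {
  "steps": [
    [[0,0,0.08],[0,0,0],0.14],
    [[0,0,0.08],[0,0,0],0.14]
  ]
}}

```text
time_s: 12.4
position: [0.5538, 0.0356, 0.1595]
orientation: [-0.001, 0.277, 0.961, -0.0]
contact_force: [-3.5, -2.9, -7.1]
grip_width: 0.141
gripper_force: 9.9
```

```bash
python3 -c "
from h import *
dial()"
```

```text
t 12.4 dial 1.7255 F [-3.5 -2.9 -7.1] M [-0.78   0.72   0.227] grip 9.9 pos [0.5538 0.0356 0.1595] yaw -0.5605
```

>>> {"op": "servo_tool", "data": {
  "steps": [
    [[0,0,0.06],[0,0,0],0.14]
  ]
}}

```text
time_s: 12.5
position: [0.5538, 0.0356, 0.1595]
orientation: [-0.001, 0.279, 0.96, -0.0]
contact_force: [-3.3, -3.1, -6.5]
grip_width: 0.14
gripper_force: 11.2
```

```bash
python3 -c "
from h import *
dial()"
```

```text
t 12.5 dial 1.7315 F [-3.3 -3.1 -6.5] M [-0.791  0.7    0.324] grip 11.2 pos [0.5538 0.0356 0.1595] yaw -0.5665
```

Torque rises sharply at the wall, so dial a has caught near a reading of 1.71. I'll back into the play, release, and move to dial b.

>>> {"op": "servo_tool", "data": {
  "steps": [
    [[0,0,-0.3],[0,0,0],0.14],
    [[0,0,-0.3],[0,0,0],0.14],
    [[0,0,0],[0,0,0],0.5],
    [[0,0,0],[0,0,0],0.5],
    [[0,0,0],[0,0,-0.4],0.5],
    [[0,0,0],[0,0,-0.4],0.5],
    [[0,0,0],[0,0,-0.4],0.5],
    [[0,0,0],[-0.39,-0.76,0],0.5],
    [[0,0,0],[-0.39,-0.76,0],0.5],
    [[0,0,0],[-0.39,-0.76,0],0.5],
    [[0,0,0],[-0.39,-0.76,0],0.5],
    [[0,0,-0.76],[0,0,0],0.5],
    [[0,0,-0.76],[0,0,0],0.5],
    [[0,0,-0.76],[0,0,0],0.5],
    [[0,0,-0.76],[0,0,0],0.5],
    [[0,0,-0.76],[0,0,0],0.5],
    [[0,0,-0.76],[0,0,0],0.5],
    [[0,0,0],[0,0,0],0.5],
    [[0,0,0],[0,0,0],0.5]
  ]
}}

```text
time_s: 14.4
position: [0.5505, -0.1348, 0.2204]
orientation: [0.001, 0.014, 1.0, 0.0]
contact_force: [-0.0, 0.5, -0.1]
grip_width: 0.5
gripper_force: 0.0
```

```bash
python3 - <<'E'
from h import *
s=st(); print(yaw(s)); go([.5492,-.1353,.160],-.026)
c=camera('wrist'); cv2.imwrite('pics/w5.png',c['color'])
X=np.array([.5492,-.1353,.1645]); u=np.array([np.cos(-.026),np.sin(-.026),0]);v=np.array([-u[1],u[0],0])
print('pred',[proj(c,X+a*.023*u+b*.006*v).round(1).tolist() for a,b in((-1,-1),(-1,1),(1,1),(1,-1))])
E
```

```text
time_s 14.4
joints [0.2888, 0.656, -0.217, 1.7813, 0.1986, 0.723, 1.509]
position [0.5505, -0.1348, 0.2204]
orientation [0.0013, 0.0141, 0.9999, 0.0003]
contact_force [-0.0398, 0.5041, -0.1178]
ft_torque [0.0199, 0.0189, -0.0053]
grip_width 0.4999
gripper_force 0.0
-0.02821411989397493
tool-axis units [ 0.029 -0.012  1.208]
turn z units -0.021
pred [[312.8, 190.3], [334.2, 190.3], [333.7, 264.4], [313.7, 264.4]]
```

View pics/w5.png

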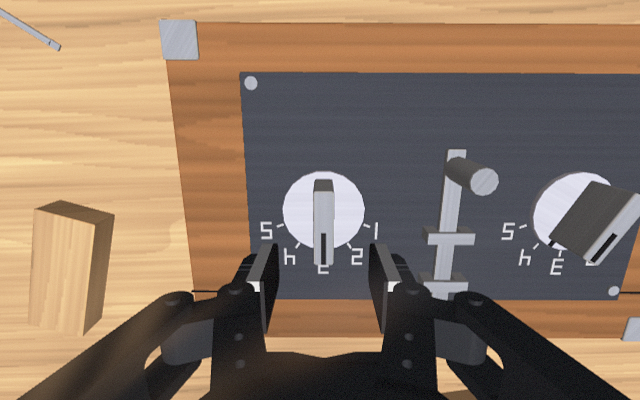

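The bar is at columns 313 to 333, as predicted. Dial a's pointer now sits between 3 and 4. Going down onto dial b.

>>> {"op": "servo_tool", "data": {
  "steps": [
    [[0,0,0],[0.02,-0.01,0.35],0.5],
    [[0,0,0],[0,0,0.35],0.5],
    [[0,0,0],[0,0,0.35],0.4],
    [[0,0,0],[0,0,0.15],0.3],
    [[0,0,0],[0,0,0],0.14],
    [[0,0,0],[0,0,0],0.14],
    [[0,0,0],[0,0,0],0.14],
    [[0,0,0],[0,0,0],0.14]
  ]
}}

```text
time_s: 15.25
position: [0.5488, -0.135, 0.1604]
orientation: [0.001, 0.013, 1.0, 0.0]
contact_force: [-1.0, 3.0, 0.6]
grip_width: 0.141
gripper_force: 1.4
```

```bash
python3 -c "
from h import *
dial()"
```

```text
t 15.25 dial 1.1909 F [-1.   3.   0.6] M [ 0.634  0.13  -0.027] grip 1.4 pos [ 0.5488 -0.135   0.1604] yaw -0.0259
```

>>> {"op": "servo_tool", "data": {
  "steps": [
    [[0,0,-0.2],[0,0,0],0.14],
    [[0,0,-0.3],[0,0,0],0.14],
    [[0,0,-0.3],[0,0,0],0.14]
  ]
}}

```text
time_s: 15.55
position: [0.5488, -0.135, 0.1604]
orientation: [0.001, -0.03, 1.0, 0.0]
contact_force: [-1.5, 4.1, 5.0]
grip_width: 0.135
gripper_force: 6.8
```

```bash
python3 -c "
from h import *
dial()"
```

```text
t 15.55 dial 1.1047 F [-1.5  4.1  5. ] M [ 0.961  0.246 -0.161] grip 6.8 pos [ 0.5488 -0.135   0.1604] yaw 0.0603
```

>>> {"op": "servo_tool", "data": {
  "steps": [
    [[0,0,-0.3],[0,0,0],0.14],
    [[0,0,-0.3],[0,0,0],0.14],
    [[0,0,-0.3],[0,0,0],0.14],
    [[0,0,-0.3],[0,0,0],0.14],
    [[0,0,-0.3],[0,0,0],0.14],
    [[0,0,-0.3],[0,0,0],0.14],
    [[0,0,-0.2],[0,0,0],0.14]
  ]
}}

```text
time_s: 16.25
position: [0.5488, -0.135, 0.1603]
orientation: [0.001, -0.134, 0.991, 0.0]
contact_force: [-1.2, 5.3, 5.7]
grip_width: 0.142
gripper_force: 6.4
```

```bash
python3 -c "
from h import *
dial()"
```

```text
t 16.25 dial 0.8953 F [-1.2  5.3  5.7] M [ 1.091  0.244 -0.142] grip 6.4 pos [ 0.5488 -0.135   0.1603] yaw 0.2697
```

>>> {"op": "servo_tool", "data": {
  "steps": [
    [[0,0,-0.1],[0,0,0],0.14],
    [[0,0,-0.1],[0,0,0],0.14],
    [[0,0,-0.1],[0,0,0],0.14]
  ]
}}

```text
time_s: 16.55
position: [0.5488, -0.135, 0.1603]
orientation: [0.001, -0.15, 0.989, 0.0]
contact_force: [-1.9, 4.5, 6.2]
grip_width: 0.141
gripper_force: 6.5
```

```bash
python3 -c "
from h import *
dial()"
```

```text
t 16.55 dial 0.8646 F [-1.9  4.5  6.2] M [ 1.059  0.265 -0.151] grip 6.5 pos [ 0.5488 -0.135   0.1603] yaw 0.3004
```

>>> {"op": "servo_tool", "data": {
  "steps": [
    [[0,0,-0.1],[0,0,0],0.14],
    [[0,0,-0.1],[0,0,0],0.14],
    [[0,0,-0.08],[0,0,0],0.14]
  ]
}}

```text
time_s: 16.85
position: [0.5488, -0.135, 0.1603]
orientation: [0.001, -0.164, 0.986, 0.0]
contact_force: [-0.6, 5.2, 5.6]
grip_width: 0.14
gripper_force: 6.7
```

```bash
python3 -c "
from h import *
dial()"
```

```text
t 16.85 dial 0.8352 F [-0.6  5.2  5.6] M [ 1.079  0.333 -0.144] grip 6.7 pos [ 0.5488 -0.135   0.1603] yaw 0.3298
```

>>> {"op": "servo_tool", "data": {
  "steps": [
    [[0,0,-0.1],[0,0,0],0.14],
    [[0,0,-0.1],[0,0,0],0.14],
    [[0,0,-0.08],[0,0,0],0.14]
  ]
}}

```text
time_s: 17.15
position: [0.5488, -0.135, 0.1603]
orientation: [0.001, -0.179, 0.984, 0.0]
contact_force: [-1.3, 5.2, 5.7]
grip_width: 0.138
gripper_force: 6.6
```

```bash
python3 -c "
from h import *
dial()"
```

```text
t 17.15 dial 0.806 F [-1.3  5.2  5.7] M [ 1.072  0.346 -0.144] grip 6.6 pos [ 0.5488 -0.135   0.1603] yaw 0.359
```

>>> {"op": "servo_tool", "data": {
  "steps": [
    [[0,0,-0.1],[0,0,0],0.14],
    [[0,0,-0.1],[0,0,0],0.14],
    [[0,0,-0.08],[0,0,0],0.14]
  ]
}}

```text
time_s: 17.45
position: [0.5488, -0.135, 0.1603]
orientation: [0.001, -0.193, 0.981, 0.0]
contact_force: [-1.2, 4.5, 5.9]
grip_width: 0.142
gripper_force: 6.7
```

```bash
python3 -c "
from h import *
dial()"
```

```text
t 17.45 dial 0.7767 F [-1.2  4.5  5.9] M [ 1.075  0.385 -0.148] grip 6.7 pos [ 0.5488 -0.135   0.1603] yaw 0.3883
```

>>> {"op": "servo_tool", "data": {
  "steps": [
    [[0,0,-0.1],[0,0,0],0.14],
    [[0,0,-0.1],[0,0,0],0.14],
    [[0,0,-0.08],[0,0,0],0.14]
  ]
}}

```text
time_s: 17.75
position: [0.5488, -0.135, 0.1603]
orientation: [0.001, -0.207, 0.978, 0.0]
contact_force: [-0.1, 3.9, 6.5]
grip_width: 0.14
gripper_force: 7.2
```

```bash
python3 -c "
from h import *
dial()"
```

```text
t 17.75 dial 0.7475 F [-0.1  3.9  6.5] M [ 0.969  0.327 -0.175] grip 7.2 pos [ 0.5488 -0.135   0.1603] yaw 0.4175
```

>>> {"op": "servo_tool", "data": {
  "steps": [
    [[0,0,-0.08],[0,0,0],0.14],
    [[0,0,-0.08],[0,0,0],0.14]
  ]
}}

```text
time_s: 17.95
position: [0.5488, -0.135, 0.1603]
orientation: [0.001, -0.215, 0.977, 0.0]
contact_force: [-1.3, 5.6, 6.5]
grip_width: 0.142
gripper_force: 7.2
```

```bash
python3 -c "
from h import *
dial()"
```

```text
t 17.95 dial 0.7308 F [-1.3  5.6  6.5] M [ 1.038  0.323 -0.147] grip 7.2 pos [ 0.5488 -0.135   0.1603] yaw 0.4342
```

Still only drag; continuing.

>>> {"op": "servo_tool", "data": {
  "steps": [
    [[0,0,-0.1],[0,0,0],0.14],
    [[0,0,-0.1],[0,0,0],0.14],
    [[0,0,-0.05],[0,0,0],0.14]
  ]
}}

```text
time_s: 18.25
position: [0.5488, -0.135, 0.1603]
orientation: [0.001, -0.228, 0.974, 0.0]
contact_force: [-2.1, 3.8, 6.3]
grip_width: 0.136
gripper_force: 6.7
```

```bash
python3 -c "
from h import *
dial()"
```

```text
t 18.25 dial 0.7045 F [-2.1  3.8  6.3] M [ 1.053  0.346 -0.112] grip 6.7 pos [ 0.5488 -0.135   0.1603] yaw 0.4605
```

>>> {"op": "servo_tool", "data": {
  "steps": [
    [[0,0,-0.1],[0,0,0],0.14],
    [[0,0,-0.1],[0,0,0],0.14],
    [[0,0,-0.05],[0,0,0],0.14]
  ]
}}

```text
time_s: 18.55
position: [0.5488, -0.135, 0.1603]
orientation: [0.001, -0.241, 0.971, 0.0]
contact_force: [-1.2, 4.7, 6.6]
grip_width: 0.139
gripper_force: 6.1
```

```bash
python3 -c "
from h import *
dial()"
```

```text
t 18.55 dial 0.6783 F [-1.2  4.7  6.6] M [ 1.051  0.316 -0.152] grip 6.1 pos [ 0.5488 -0.135   0.1603] yaw 0.4867
```

>>> {"op": "servo_tool", "data": {
  "steps": [
    [[0,0,-0.1],[0,0,0],0.14],
    [[0,0,-0.1],[0,0,0],0.14],
    [[0,0,-0.08],[0,0,0],0.14]
  ]
}}

```text
time_s: 18.85
position: [0.5488, -0.135, 0.1603]
orientation: [0.001, -0.255, 0.967, 0.0]
contact_force: [-1.8, 4.7, 5.2]
grip_width: 0.139
gripper_force: 5.5
```

```bash
python3 -c "
from h import *
dial()"
```

```text
t 18.85 dial 0.6488 F [-1.8  4.7  5.2] M [ 1.057  0.351 -0.087] grip 5.5 pos [ 0.5488 -0.135   0.1603] yaw 0.5162
```

>>> {"op": "servo_tool", "data": {
  "steps": [
    [[0,0,-0.1],[0,0,0],0.14],
    [[0,0,-0.1],[0,0,0],0.14],
    [[0,0,-0.08],[0,0,0],0.14]
  ]
}}

```text
time_s: 19.15
position: [0.5488, -0.135, 0.1603]
orientation: [0.001, -0.269, 0.963, 0.0]
contact_force: [-1.6, 5.0, 5.2]
grip_width: 0.14
gripper_force: 5.4
```

```bash
python3 -c "
from h import *
dial()"
```

```text
t 19.15 dial 0.6195 F [-1.6  5.   5.2] M [ 1.054  0.351 -0.101] grip 5.4 pos [ 0.5488 -0.135   0.1603] yaw 0.5455
```

>>> {"op": "servo_tool", "data": {
  "steps": [
    [[0,0,-0.1],[0,0,0],0.14],
    [[0,0,-0.1],[0,0,0],0.14],
    [[0,0,-0.05],[0,0,0],0.14]
  ]
}}

```text
time_s: 19.45
position: [0.5488, -0.135, 0.1603]
orientation: [0.001, -0.282, 0.959, 0.0]
contact_force: [-1.1, 5.0, 6.3]
grip_width: 0.137
gripper_force: 4.7
```

```bash
python3 -c "
from h import *
dial()"
```

```text
t 19.45 dial 0.5933 F [-1.1  5.   6.3] M [ 1.006  0.362 -0.095] grip 4.7 pos [ 0.5488 -0.135   0.1603] yaw 0.5717
```

>>> {"op": "servo_tool", "data": {
  "steps": [
    [[0,0,-0.1],[0,0,0],0.14],
    [[0,0,-0.1],[0,0,0],0.14],
    [[0,0,-0.08],[0,0,0],0.14]
  ]
}}

```text
time_s: 19.75
position: [0.5487, -0.1351, 0.1602]
orientation: [0.001, -0.296, 0.955, 0.0]
contact_force: [-1.3, 4.9, 3.2]
grip_width: 0.141
gripper_force: 3.2
```

```bash
python3 -c "
from h import *
dial()"
```

```text
t 19.75 dial 0.564 F [-1.3  4.9  3.2] M [ 0.959  0.231 -0.007] grip 3.2 pos [ 0.5487 -0.1351  0.1602] yaw 0.601
```

>>> {"op": "servo_tool", "data": {
  "steps": [
    [[0,0,-0.1],[0,0,0],0.14],
    [[0,0,-0.1],[0,0,0],0.14],
    [[0,0,-0.1],[0,0,0],0.14]
  ]
}}

```text
time_s: 20.05
position: [0.5483, -0.1354, 0.1597]
orientation: [0.0, -0.311, 0.951, 0.0]
contact_force: [-0.9, 5.1, 1.9]
grip_width: 0.138
gripper_force: 2.3
```

```bash
python3 -c "
from h import *
dial()"
```

```text
t 20.05 dial 0.5332 F [-0.9  5.1  1.9] M [1.038 0.259 0.006] grip 2.3 pos [ 0.5483 -0.1354  0.1597] yaw 0.6318
```

>>> {"op": "servo_tool", "data": {
  "steps": [
    [[0,0,-0.1],[0,0,0],0.14],
    [[0,0,-0.1],[0,0,0],0.14],
    [[0,0,-0.1],[0,0,0],0.14]
  ]
}}

```text
time_s: 20.35
position: [0.5482, -0.1355, 0.1596]
orientation: [-0.0, -0.325, 0.946, 0.0]
contact_force: [-1.4, 4.5, 2.4]
grip_width: 0.137
gripper_force: 2.3
```

```bash
python3 -c "
from h import *
dial()"
```

```text
t 20.35 dial 0.5019 F [-1.4  4.5  2.4] M [ 1.04   0.301 -0.041] grip 2.3 pos [ 0.5482 -0.1355  0.1596] yaw 0.6631
```

>>> {"op": "servo_tool", "data": {
  "steps": [
    [[0,0,-0.1],[0,0,0],0.14],
    [[0,0,-0.1],[0,0,0],0.14],
    [[0,0,-0.1],[0,0,0],0.14]
  ]
}}

```text
time_s: 20.65
position: [0.5483, -0.1355, 0.1596]
orientation: [-0.0, -0.34, 0.94, 0.0]
contact_force: [-0.0, 5.1, 2.0]
grip_width: 0.141
gripper_force: 3.4
```

```bash
python3 -c "
from h import *
dial()"
```

```text
t 20.65 dial 0.4708 F [-0.   5.1  2. ] M [ 1.064  0.244 -0.083] grip 3.4 pos [ 0.5483 -0.1355  0.1596] yaw 0.6942
```

>>> {"op": "servo_tool", "data": {
  "steps": [
    [[0,0,-0.1],[0,0,0],0.14],
    [[0,0,-0.1],[0,0,0],0.14],
    [[0,0,-0.08],[0,0,0],0.14]
  ]
}}

```text
time_s: 20.95
position: [0.5483, -0.1355, 0.1596]
orientation: [-0.0, -0.354, 0.935, 0.0]
contact_force: [-2.0, 5.0, 2.1]
grip_width: 0.14
gripper_force: 3.4
```

```bash
python3 -c "
from h import *
dial()"
```

```text
t 20.95 dial 0.4415 F [-2.   5.   2.1] M [ 1.014  0.226 -0.075] grip 3.4 pos [ 0.5483 -0.1355  0.1596] yaw 0.7235
```

>>> {"op": "servo_tool", "data": {
  "steps": [
    [[0,0,-0.1],[0,0,0],0.14],
    [[0,0,-0.1],[0,0,0],0.14],
    [[0,0,-0.08],[0,0,0],0.14]
  ]
}}

```text
time_s: 21.25
position: [0.5483, -0.1355, 0.1596]
orientation: [0.0, -0.368, 0.93, 0.0]
contact_force: [-2.2, 4.5, 2.3]
grip_width: 0.14
gripper_force: 3.4
```

```bash
python3 -c "
from h import *
dial()"
```

```text
t 21.25 dial 0.4122 F [-2.2  4.5  2.3] M [ 0.982  0.255 -0.097] grip 3.4 pos [ 0.5483 -0.1355  0.1596] yaw 0.7528
```

>>> {"op": "servo_tool", "data": {
  "steps": [
    [[0,0,-0.1],[0,0,0],0.14],
    [[0,0,-0.1],[0,0,0],0.14],
    [[0,0,-0.08],[0,0,0],0.14]
  ]
}}

```text
time_s: 21.55
position: [0.5483, -0.1355, 0.1596]
orientation: [0.0, -0.381, 0.925, 0.0]
contact_force: [-2.4, 4.6, 2.7]
grip_width: 0.14
gripper_force: 3.4
```

```bash
python3 -c "
from h import *
dial()"
```

```text
t 21.55 dial 0.3829 F [-2.4  4.6  2.7] M [ 1.078  0.177 -0.066] grip 3.4 pos [ 0.5483 -0.1355  0.1596] yaw 0.7821
```

>>> {"op": "servo_tool", "data": {
  "steps": [
    [[0,0,-0.1],[0,0,0],0.14],
    [[0,0,-0.1],[0,0,0],0.14],
    [[0,0,-0.08],[0,0,0],0.14]
  ]
}}

```text
time_s: 21.85
position: [0.5483, -0.1355, 0.1596]
orientation: [0.0, -0.395, 0.919, 0.0]
contact_force: [-0.9, 4.8, 1.4]
grip_width: 0.14
gripper_force: 3.3
```

```bash
python3 -c "
from h import *
dial()"
```

```text
t 21.85 dial 0.3535 F [-0.9  4.8  1.4] M [ 1.098  0.255 -0.085] grip 3.3 pos [ 0.5483 -0.1355  0.1596] yaw 0.8115
```

>>> {"op": "servo_tool", "data": {
  "steps": [
    [[0,0,-0.1],[0,0,0],0.14],
    [[0,0,-0.1],[0,0,0],0.14],
    [[0,0,-0.08],[0,0,0],0.14]
  ]
}}

```text
time_s: 22.15
position: [0.5484, -0.1355, 0.1596]
orientation: [0.0, -0.408, 0.913, 0.0]
contact_force: [-0.9, 4.6, 1.5]
grip_width: 0.14
gripper_force: 6.7
```

```bash
python3 -c "
from h import *
dial()"
```

```text
t 22.15 dial 0.3245 F [-0.9  4.6  1.5] M [ 1.     0.255 -0.181] grip 6.7 pos [ 0.5484 -0.1355  0.1596] yaw 0.8405
```

Force is rising, so I'm taking a smaller step.

>>> {"op": "servo_tool", "data": {
  "steps": [
    [[0,0,-0.06],[0,0,0],0.14],
    [[0,0,-0.06],[0,0,0],0.14]
  ]
}}

```text
time_s: 22.35
position: [0.5483, -0.1355, 0.1596]
orientation: [0.0, -0.414, 0.911, 0.0]
contact_force: [-0.6, 5.0, 1.8]
grip_width: 0.144
gripper_force: 9.3
```

```bash
python3 -c "
from h import *
dial()"
```

```text
t 22.35 dial 0.3124 F [-0.6  5.   1.8] M [ 1.086  0.201 -0.226] grip 9.3 pos [ 0.5483 -0.1355  0.1596] yaw 0.8526
```

>>> {"op": "servo_tool", "data": {
  "steps": [
    [[0,0,-0.06],[0,0,0],0.14]
  ]
}}

```text
time_s: 22.45
position: [0.5484, -0.1355, 0.1596]
orientation: [0.0, -0.416, 0.909, 0.0]
contact_force: [-1.2, 5.2, 1.6]
grip_width: 0.144
gripper_force: 10.5
```

```bash
python3 -c "
from h import *
dial()"
```

```text
t 22.45 dial 0.3063 F [-1.2  5.2  1.6] M [ 1.029  0.171 -0.246] grip 10.5 pos [ 0.5484 -0.1355  0.1596] yaw 0.8587
```

Dial b has caught too, with the wall near a reading of 0.32. I'll back into the play, release, and move above the bolt post.

>>> {"op": "servo_tool", "data": {
  "steps": [
    [[0,0,0.25],[0,0,0],0.14],
    [[0,0,0.25],[0,0,0],0.14],
    [[0,0,0],[0,0,0],0.5],
    [[0,0,0],[0,0,0],0.5],
    [[0,0,0],[0,0,-0.4],0.5],
    [[0,0,0],[0,0,-0.4],0.5],
    [[0,0,0],[0,0,-0.4],0.5],
    [[0,0,0],[-0.45,0.79,0],0.5],
    [[0,0,0],[-0.44,0.78,0],0.5],
    [[0,0,0.8],[0,0,0],0.5],
    [[0,0,0.8],[0,0,0],0.5],
    [[0,0,0.8],[0,0,0],0.5],
    [[0,0,0.8],[0,0,0],0.5],
    [[0,0,0.8],[0,0,0],0.5],
    [[0,0,0.8],[0,0,0],0.5],
    [[0,0,0.8],[0,0,0],0.5],
    [[0,0,0.8],[0,0,0],0.5],
    [[0,0,0.8],[0,0,0],0.5],
    [[0,0,0.8],[0,0,0],0.5]
  ]
}}

```text
time_s: 24.35
position: [0.5227, -0.0506, 0.2198]
orientation: [0.0, 0.018, 1.0, -0.001]
contact_force: [-0.3, 0.2, 0.1]
grip_width: 0.501
gripper_force: 0.0
```

>>> {"op": "servo_tool", "data": {
  "steps": [
    [[0,0,0],[0,0,0],0.5],
    [[0,0,0],[0,0,0],0.5]
  ]
}}

```text
time_s: 24.55
position: [0.5226, -0.05, 0.2198]
orientation: [0.0, 0.015, 1.0, -0.0]
contact_force: [1.3, -0.3, -0.4]
grip_width: 0.499
gripper_force: 0.0
```

```bash
python3 - <<'E'
from h import *
s=st(); print(yaw(s)); go([.5223,-.0490,.156],-.035)
c=camera('wrist'); cv2.imwrite('pics/w6.png',c['color'])
for m in mark_of('bolt_post',c)[:2]: print(px(m,c),m['conf'],atz(c,px(m,c),.158))
print('pred top',proj(c,np.array([.5223,-.049,.173])),'r',c['fx']*.008/.15)
for p in([.5553,.0352],[.5491,-.1353]): print(proj(c,np.array([*p,.1645])))
E
```

```text
time_s 24.55
joints [0.1421, 0.6096, -0.217, 1.9018, 0.2062, 0.6514, 1.3391]
position [0.5226, -0.05, 0.2198]
orientation [0.0001, 0.0151, 0.9999, -0.0004]
contact_force [1.2757, -0.2865, -0.4238]
ft_torque [0.0231, 0.0193, -0.0234]
grip_width 0.4989
gripper_force 0.0
-0.03011484131448139
tool-axis units [0.008 0.02  1.276]
turn z units 0.047
[326.592 223.4  ] 0.74 [ 0.52025026 -0.04875327  0.158     ]
pred top [326.50072194 236.34412059] r 17.418692644455994
[466.86389806 277.43599424]
[185.10951729 276.0972199 ]
```

View pics/w6.png

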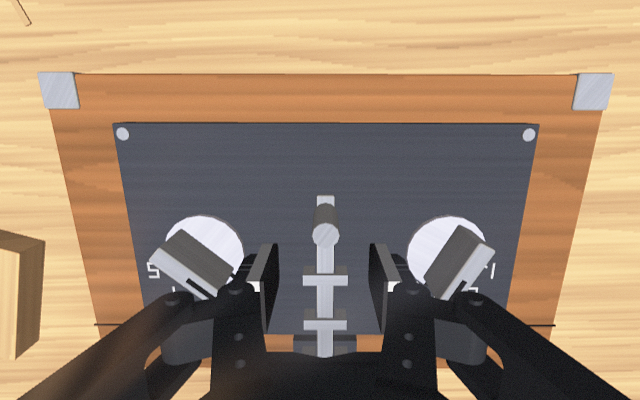

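The post top is at (325,235), as predicted. I'll descend and take a light grip.

>>> {"op": "servo_tool", "data": {
  "steps": [
    [[0,0,0.05],[0.01,0,0.3],0.5],
    [[0,0,0],[0,0,0.3],0.5],
    [[0,0,0],[0,0,0.3],0.5],
    [[0,0,0],[0,0,0.3],0.4],
    [[0,0,0],[0,0,0],0.25],
    [[0,0,0],[0,0,0],0.18],
    [[0,0,0],[0,0,0],0.18],
    [[0,0,0],[0,0,0],0.18]
  ]
}}

```text
time_s: 25.45
position: [0.5215, -0.0489, 0.1594]
orientation: [-0.001, 0.018, 1.0, 0.0]
contact_force: [1.1, 1.6, -11.6]
grip_width: 0.18
gripper_force: 10.7
```

```bash
python3 -c "
from h import *
dial()"
```

```text
t 25.45 dial 1.2013 F [  1.1   1.6 -11.6] M [ 0.241 -0.116 -0.035] grip 10.7 pos [ 0.5215 -0.0489  0.1594] yaw -0.0363
```

>>> {"op": "servo_tool", "data": {
  "steps": [
    [[0,0,0],[0.05,0,0],0.18],
    [[0,0,0],[0.05,0,0],0.18],
    [[0,0,0],[0.05,0,0],0.18],
    [[0,0,0],[0.05,0,0],0.18]
  ]
}}

```text
time_s: 25.85
position: [0.5119, -0.0487, 0.1596]
orientation: [0.0, 0.018, 1.0, 0.0]
contact_force: [2.9, 1.8, -15.6]
grip_width: 0.181
gripper_force: 10.5
```

```bash
python3 -c "
from h import *
dial()"
```

```text
t 25.85 dial 1.2016 F [  2.9   1.8 -15.6] M [ 0.322 -0.47   0.041] grip 10.5 pos [ 0.5119 -0.0487  0.1596] yaw -0.0366
```

>>> {"op": "servo_tool", "data": {
  "steps": [
    [[0,0,0],[0.03,0,0],0.18],
    [[0,0,0],[0.03,0,0],0.18],
    [[0,0,0],[0.03,0,0],0.18]
  ]
}}

```text
time_s: 26.15
position: [0.5075, -0.0485, 0.1598]
orientation: [0.0, 0.018, 1.0, 0.0]
contact_force: [3.5, 2.4, -14.1]
grip_width: 0.18
gripper_force: 10.5
```

>>> {"op": "servo_tool", "data": {
  "steps": [
    [[0,0,0],[0.02,0,0],0.18],
    [[0,0,0],[0.02,0,0],0.18]
  ]
}}

```text
time_s: 26.35
position: [0.5055, -0.0484, 0.1598]
orientation: [0.0, 0.018, 1.0, 0.0]
contact_force: [2.2, 1.7, -15.4]
grip_width: 0.183
gripper_force: 10.5
```

>>> {"op": "servo_tool", "data": {
  "steps": [
    [[0,0,0],[0.02,0,0],0.18],
    [[0,0,0],[0.02,0,0],0.18],
    [[0,0,0],[0.02,0,0],0.18]
  ]
}}

```text
time_s: 26.65
position: [0.5025, -0.0483, 0.1598]
orientation: [0.0, 0.018, 1.0, 0.0]
contact_force: [2.5, 2.3, -16.2]
grip_width: 0.182
gripper_force: 10.5
```

>>> {"op": "servo_tool", "data": {
  "steps": [
    [[0,0,0],[0.04,0,0],0.18],
    [[0,0,0],[0.04,0,0],0.18]
  ]
}}

```text
time_s: 26.85
position: [0.4984, -0.0482, 0.1598]
orientation: [0.0, 0.018, 1.0, 0.0]
contact_force: [3.6, 2.1, -16.2]
grip_width: 0.181
gripper_force: 10.5
```

>>> {"op": "servo_tool", "data": {
  "steps": [
    [[0,0,0],[0.04,0,0],0.18],
    [[0,0,0],[0.04,0,0],0.18],
    [[0,0,0],[0.04,0,0],0.18],
    [[0,0,0],[0.04,0,0],0.18]
  ]
}}

```text
time_s: 27.25
position: [0.4905, -0.048, 0.1599]
orientation: [0.0, 0.018, 1.0, 0.0]
contact_force: [1.6, 2.0, -14.6]
grip_width: 0.181
gripper_force: 10.5
```

>>> {"op": "servo_tool", "data": {
  "steps": [
    [[0,0,0],[0.02,0,0],0.18],
    [[0,0,0],[0.02,0,0],0.18],
    [[0,0,0],[0.02,0,0],0.18]
  ]
}}

```text
time_s: 27.55
position: [0.4876, -0.0479, 0.1598]
orientation: [0.0, 0.018, 1.0, 0.0]
contact_force: [2.4, 1.9, -14.0]
grip_width: 0.182
gripper_force: 10.5
```

```bash
python3 -c "
from h import *
dial()"
```

```text
t 27.55 dial 1.2017 F [  2.4   1.9 -14. ] M [ 0.555 -0.514 -0.01 ] grip 10.5 pos [ 0.4876 -0.0479  0.1598] yaw -0.0367
```

>>> {"op": "servo_tool", "data": {
  "steps": [
    [[0,0,0],[0.02,0,0],0.18],
    [[0,0,0],[0.02,0,0],0.18]
  ]
}}

```text
time_s: 27.75
position: [0.4859, -0.0478, 0.1599]
orientation: [0.0, 0.018, 1.0, 0.0]
contact_force: [4.3, 2.5, -14.9]
grip_width: 0.183
gripper_force: 10.6
```

>>> {"op": "servo_tool", "data": {
  "steps": [
    [[0,0,0],[0.01,0,0],0.18],
    [[0,0,0],[0.01,0,0],0.18]
  ]
}}

```text
time_s: 27.95
position: [0.4857, -0.0478, 0.16]
orientation: [0.001, 0.018, 1.0, 0.0]
contact_force: [5.0, 2.9, -12.4]
grip_width: 0.186
gripper_force: 10.6
```

>>> {"op": "servo_tool", "data": {
  "steps": [
    [[0,0,0],[0.02,0,0],0.18],
    [[0,0,0],[0,0,0],0.18]
  ]
}}

```text
time_s: 28.15
position: [0.4856, -0.0478, 0.1603]
orientation: [0.002, 0.018, 1.0, 0.0]
contact_force: [5.4, 1.4, -12.3]
grip_width: 0.179
gripper_force: 10.5
```

>>> {"op": "servo_tool", "data": {
  "steps": [
    [[0,0,0],[0,0,0],0.3],
    [[0,0,0],[0,0,0],0.4],
    [[0,0,0],[0,0,0],0.4],
    [[0,0,0],[0,0,-0.3],0.4],
    [[0,0,0],[0,0,-0.3],0.4],
    [[0,0,0],[0,0,-0.5],0.4],
    [[0,0,0],[0,0,-0.5],0.4],
    [[0,0,0],[0.3,0,-0.5],0.4],
    [[0,0,0],[0.3,0,-0.5],0.4],
    [[0,0,0],[0,0,0],0.4],
    [[0,0,0],[0,0,0],0.4]
  ]
}}

```text
time_s: 29.25
position: [0.4536, -0.0471, 0.2903]
orientation: [0.001, 0.019, 1.0, -0.0]
contact_force: [0.1, 0.5, 0.4]
grip_width: 0.394
gripper_force: 0.0
```

```bash
python3 - <<'E'
from h import *
c=camera('wrist'); cv2.imwrite('pics/w7.png',c['color'])
for t in(0,.034,.036): print(t,'pred post top',proj(c,np.array([.5223-t,-.049+.035*t,.173])))
for m in mark_of('bolt_post',c)[:2]: print(px(m,c),m['conf'],atz(c,px(m,c),.158))
E
```

```text
0 pred post top [325.17755703 281.05154391]
0.034 pred post top [325.09406976 242.85447567]
0.036 pred post top [325.0889653  240.51908148]
```

View pics/w7.png

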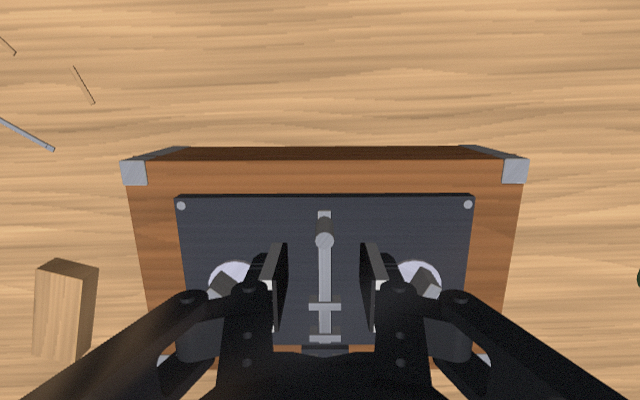

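The post top is now at (324.5,240.5), which matches 36 mm of travel. The bolt nose is out of the keeper and the robot is clear.

```bash
python3 -c "
from h import *
print(sign_off())"
```

```text
the job is handed in; nothing more can be done
None
```

The chest is unlocked and handed in: both dials caught (the left just short of 4, the right well past 2), and the bolt is drawn back to its stop at about 36 mm. The other things on the bench were left alone.

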